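Hold the dusting stencil over the glazed cake

TASK

Get the cake ready for dusting: pick up the rectangular stencil by its upright grip, lift it over the caddy of jars and hold it level about a centimetre above the rectangular cake, centred on it and square with it. The glaze is fresh, so nothing may touch the cake, and nothing else on the counter may be knocked or shifted. Finish with the stencil still in the gripper, hovering steadily there, so that a colleague can shake the sugar through it.

Things in the scene. Friction and masses are not known exactly. Their poses are not given: they have to be found in the camera images.
- stencil: Rectangular bare-steel dusting stencil, flat on the counter left or right of the caddy: 190 (x) by 130 (y) by 3 mm plate with diamond lattice cut-out, 0.15 to 0.31 kg. Origin: centre of its underside, z up. Past the middle of its short -x edge, which starts towards the robot (yaw within 0.3 rad of 0), stands a black grip block 14 (x) by 46 (y) mm, 4 to 50 mm above the underside.
- stencil_grip (a point): Middle of the stencil's grip block, where to pinch it across its 14 mm thickness (along the stencil's x): 118 mm from the stencil's centre along its -x, 32 mm above its underside. A TCP here leaves the fingertips 10 mm above the plate.
- cake: Rectangular chocolate layer cake with cream stripes in its sides and a smooth dark glaze on top, 170 (x) by 110 (y) by 45 mm, 0.9 kg, loose on the oak board. Origin: centre of its underside, 40 mm above the counter; x along its length, within 0.4 rad of the world's x. It is not exactly centred on or square with the board.
- cake_top (a point): Centre of the cake's top face, 85 mm above the counter; axes as the cake's.
- board: Footed oak serving board under the cake, 230 (x) by 170 (y) mm, top 40 mm above the counter, loose, 1.2 kg. Origin: centre of its underside. It stands on the other side of the caddy from the stencil.
- caddy: Open wooden caddy 300 (x) by 100 (y) by 70 mm with four glass jars in a row, fixed in it; the jars' aluminium lids reach 144 mm above the counter. 2.4 kg, loose. Origin: centre of its underside. It stands lengthwise between stencil and cake.
- dredger: Aluminium sugar shaker with a side handle, 68 mm across, 104 mm high, loose bystander. Origin: centre of its underside.
- plates: Stack of four white plates with a thin blue line round the well, 160 mm across, 37 mm high, loose bystander. Origin: centre of its underside.
- round_stencil: A round steel stencil, 140 mm across and 3 mm thick, with a like grip reaching 50 mm high: made for tarts, not wanted here. Loose bystander. Origin: centre of its underside.
There are look-alikes about, which are no part of the job. What is shaped like the cake but green is not meant.

How it is judged:
On the way, in this order (a step that is already met when the one before it is completed fails the run):
1. the stencil is lifted off the counter in the gripper (height (world z) of stencil above 0.02 m and contact force between stencil and the fingers above 0.5 N), for 0.1 s.
2. the stencil crosses the line of the caddy above the jars' lids (y of stencil in the frame of caddy between -0.06 and 0.06 m and z of stencil in the frame of caddy above 0.144 m and contact force between stencil and the fingers above 0.5 N), for 0.04 s.
At the end, for the whole second after the job is handed in: The stencil is held by the gripper alone, still and level (within 0.06 rad), its underside 3 to 20 mm above the cake's top, its centre within 8 mm of the cake's centre along and across the cake, its length parallel to the cake's within 0.07 rad; cake and board have not moved (contact force between stencil and the fingers above 0.5 N and z of stencil in the frame of cake_top between 0.003 and 0.02 m and x of stencil in the frame of cake_top between -0.008 and 0.008 m and y of stencil in the frame of cake_top between -0.008 and 0.008 m and angle between the x axis of stencil and the x axis of cake, either way round below 0.07 rad and angle between stencil's own z axis and vertical below 0.06 rad and linear speed of stencil below 0.02 m/s and angular speed of stencil below 0.15 rad/s and contact force between stencil and cake below 0.1 N and contact force between stencil and board below 0.1 N and contact force between stencil and caddy below 0.1 N and distance of each of cake, board from where it was at the start of the episode below 0.004 m); the arm keeps its last pose, push and grip.
It fails at once if the stencil or the robot touches the cake (contact force between any of stencil, the arm, the fingers and cake above 0.2 N).
It fails at once if the stencil or the robot knocks the caddy (contact force between any of stencil, the arm, the fingers and caddy above 1 N or distance of caddy from where it was at the start of the episode above 0.005 m).
It fails at once if the board, the shaker, the plates or the round stencil is shifted (distance of board from where it was at the start of the episode above 0.005 m or distance of any of dredger, plates, round_stencil from where it was at the start of the episode above 0.01 m).
It also fails if it takes over 43 s, if anything falls off the work surface, if the arm or the gripper's body presses on something with over 40 N, if the wrist force passes 120 N, or if a joint passes its speed limit or range.

ROBOT

A 6-joint arm with a two-finger parallel gripper is mounted at the origin on the work surface. World frame = base frame: x ahead of the robot, y to its left, z up, the work surface at z = 0. Lengths are in m, angles in rad, forces in N, time in s.
With the tool pointing down it reaches from about 0.275 to 0.85 m from the base axis. Payload 19 kg.
Tool frame: the origin (TCP) lies between the finger pads, 19 mm behind the fingertips; this is the grasp point; x points along the fingers, y is the direction in which the jaws open and shut, and the axes are right-handed (so a half turn about x gives the same grasp; the last joint's range is limited). The gripper opens to 85 mm and grips with 20 to 120 N. Pads are 22 mm wide; open, the fingers measure 114 mm over their backs; the gripper's body (76 mm by 85 mm) begins 54 mm behind the grasp point. The pads swing forward as they close: fully open they stand 13 mm farther back than shut.
Start: joints at [0.991, 0.15, 1.437, -0, 1.554, -0.134], TCP at [0.248, 0.519, 0.25] pointing down, gripper open.
Joint ranges: [-2.8, 2.8], [-0.68, 2.1], [0.12, 2.68], [-1.39, 4.53], [0.16, 2.79], [-2.81, 2.81]. Speed limits (rad/s): [1.89, 1.89, 2.22, 3.01, 3.01, 3.01].

INTERFACE

Orientations are given as a 3x3 rotation matrix whose columns are the frame's x, y, z axes.
In Python, from bench import env gives the robot as it stands. The module is installed in compiled form; this text tells all that it offers.
- The arm moves only by the tool carry_out, never from a script. Its argument "motion" is one flat list of numbers, 5 for each row, row after row: the shift along the tool's x, y, z each as a share of 200 mm, from -1 to 1, then the turn about the tool's x as a share of 0.08 rad, from -1 to 1, then the finger opening in mm, from 0 to 85.4. A call has 1 to 8 rows; each row shifts and turns the pose as measured when the row begins, along the tool's axes as they then stand; what a row does not reach is not made up. A row lasts 1/12 s, in which the tool goes at most 41.7 mm and 7.16 degrees, less where a joint would pass 70% of its speed; a pose out of reach is approached as far as the arm can. A call with a number of a shift or a turn outside -1 to 1 is refused whole. A call with a gripper value outside its range is refused whole. The fingers move at their own pace and stop on an object; the grip force is fixed at half the most. Time passes only in rows, so rows that do not move let the fingers close. It gives the time, the measured TCP pose, the force and the opening at its end, in the units of the state.
- env.observe(): the state, without advancing time (a new reading comes with each control period).
- env.snapshot(name): name is "side" or "top" or "wrist"; returns (picture, depth): 384x512x3 uint8, blue, green, red; 384x512 float32, m along the optical axis (not along the pixel's ray), 0 where there is no reading.
- env.calibration(name): a dict with "fx", "fy", "cx", "cy" (pixels), "rvec" (rotation vector, rad) and "tvec" (3), from world to camera coordinates, as OpenCV has them. Camera axes: x right, y down, z forward; pixel columns grow to the right and rows downward; lengths in m; the calibration is good to about 2 mm. A picture is of the moment at which its call begins: read the wrist's pose just before it. calibration takes no time and is no camera call; for the wrist camera it gives the pose at the moment of the call.
- env.job_done(): hands the job in, once; it reports no verdict.
Trained networks look in the newest picture that a camera, given by its name, has taken for a name from the list of things; names that differ only in an ending like _2 or _b are one class to them, and where a whole thing is asked for, a point or a joint stands for the part that bears it (a point fixed in the world has none). Each returns a list of dicts, best first, with "confidence" (0 to 1); they miss things now and then, are a little off and sometimes report something else, mostly with a low value. They report only what shows in the picture. A call takes as long as a camera call. They do not tell look-alikes from the thing itself.
- env.find_in(query, camera): "at" ([x, y, z] in m, in world coordinates, good to about 4 mm: the middle of the surface that is visible of it).
The state is a dict: "time_s": time; "qpos": joint angles; "qvel": joint speeds; "joint_efforts": joint torques, N m; "eef_pos": TCP position; "tcp_rot": TCP orientation; "wrist_force": force on the tool from outside, world axes, zero at the start; "moment": the same for the moment, N m; "opening": opening from 0.0 (shut) to 1.0 (fully open).
Only numpy, scipy, OpenCV 4.12 (cv2) and the standard library are available. Lean on these libraries where they do the work, as an engineer would, in place of code of your own. Each camera call takes 0.05 s, during which the arm holds its last target. There are 200 camera calls.

## Working session

There is one attempt and no reset: what is moved stays moved. The work goes in short steps, Python scripts to look and compute and a tool call to move; the robot and the scene stay as the last step left them, time stands still between calls to the robot, and variables do not carry over. Pictures are saved under pics/ and viewed, about 8 in all and at most 12, crops included, and the job is handed in when it is done.

Besides the shell and the picture viewer there is one more tool, called after "Request:" by a JSON object that holds its "api" and its "payload", one argument or row to a line. carry_out: Moves the arm, as the interface text tells. Shift numbers are shares of 200 mm and turn numbers shares of 0.08 rad, none past 1 either way. Its arguments: {"type":"object","properties":{"motion":{"type":"array","items":{"type":"number"}}},"required":["motion"]}

```bash
mkdir -p pics
cat > h.py <<'E'
import numpy as np, cv2
from bench import env
def cal(n):
    c=env.calibration(n); R=cv2.Rodrigues(np.array(c["rvec"],float))[0]; t=np.array(c["tvec"],float).ravel()
    K=np.array([[c["fx"],0,c["cx"]],[0,c["fy"],c["cy"]],[0,0,1]]); return K,R,t
def cloud(n,d):
    K,R,t=cal(n); v,u=np.mgrid[:d.shape[0],:d.shape[1]]
    P=np.stack([(u-K[0,2])/K[0,0]*d,(v-K[1,2])/K[1,1]*d,d],-1); return (P-t)@R
def proj(n,p):
    K,R,t=cal(n); q=(R@np.array(p)+t)@K.T; return q[:2]/q[2]
E
python3 - <<'E'
from h import *
o=env.observe(); print({k:np.round(v,3).tolist() for k,v in o.items()})
for n in ("top","side"):
    p,d=env.snapshot(n); cv2.imwrite(f"pics/{n}0.png",p); np.savez(f"pics/{n}0.npz",p=p,d=d)
    for q in ("stencil","stencil_grip","cake","board","caddy","dredger","plates","round_stencil"):
        for r in env.find_in(q,n)[:4]: print(n,q,np.round(r["at"],3),round(r["confidence"],2),proj(n,r["at"]).round())
E
```

```text
{'time_s': 0.0, 'qpos': [0.991, 0.151, 1.438, -0.0, 1.554, -0.134], 'qvel': [-0.002, -0.0, 0.0, 0.001, 0.001, 0.001], 'joint_efforts': [-0.002, -71.306, -57.087, -0.0, 0.009, 0.0], 'eef_pos': [0.248, 0.519, 0.249], 'tcp_rot': [[-0.001, 0.431, 0.902], [-0.001, 0.902, -0.431], [-1.0, -0.001, -0.0]], 'wrist_force': [-1.149, 0.555, -0.24], 'moment': [0.01, -0.008, 0.021], 'opening': 1.005}
top stencil [ 0.549 -0.259 -0.002] 0.86 [328. 207.]
top stencil_grip [ 0.549 -0.252 -0.004] 0.94 [326. 207.]
top cake [0.556 0.257 0.086] 0.85 [177. 196.]
top cake [0.614 0.485 0.042] 0.68 [113. 179.]
top cake [0.277 0.269 0.045] 0.59 [170. 282.]
top board [0.499 0.194 0.04 ] 0.86 [197. 215.]
top caddy [ 0.494 -0.005  0.101] 0.88 [256. 216.]
top dredger [0.436 0.527 0.093] 0.56 [ 89. 229.]
top plates [ 0.812 -0.011  0.028] 0.97 [260. 130.]
top round_stencil [ 0.529 -0.578  0.005] 0.78 [419. 215.]
side stencil [ 0.547 -0.261  0.006] 0.93 [262. 265.]
side stencil_grip [ 0.551 -0.258  0.001] 0.57 [263. 265.]
side cake [0.612 0.47  0.048] 0.82 [239. 109.]
side cake [0.559 0.23  0.086] 0.69 [237. 143.]
side board [0.509 0.187 0.039] 0.64 [226. 162.]
side caddy [ 0.503 -0.03   0.071] 0.93 [235. 200.]
side plates [0.561 0.228 0.086] 0.67 [238. 144.]
side plates [ 0.814 -0.024  0.03 ] 0.56 [320. 193.]
side round_stencil [ 0.541 -0.573  0.002] 0.79 [284. 360.]
```

View top.

View pics/top0.png

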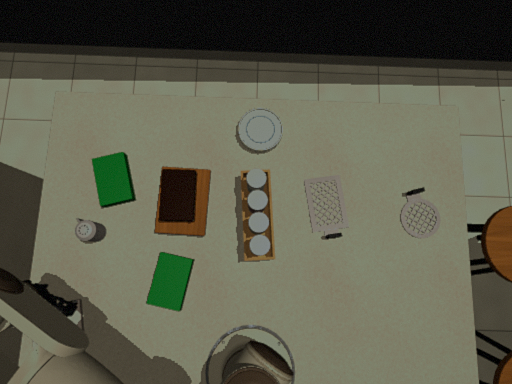

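View pics/side0.png

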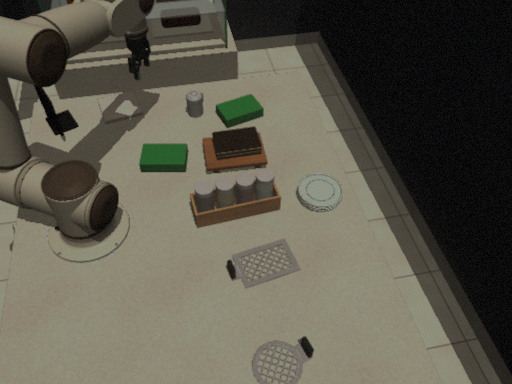

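Top view: stencil plate at (326,205), its grip at (331,237). The brown cake is at (178,196) on the board. Look-alikes are green blocks at (113,180) and (170,282), and the round stencil at (420,215) with grip (414,192). The side view agrees: stencil (265,262), grip (231,270), cake (237,143). I choose the rectangular stencil and the brown cake, and measure them next.

```bash
cat > m.py <<'E'
from h import *
def rect(P,lab):
    r=cv2.minAreaRect(P[:,:2].astype(np.float32)); b=cv2.boxPoints(r); e=[b[1]-b[0],b[2]-b[1]]
    e=max(e,key=np.linalg.norm); a=np.arctan2(e[1],e[0]); a=(a+np.pi/2)%np.pi-np.pi/2
    print(lab,"c",np.round(r[0],4),"size",np.round(r[1],3),"yaw",round(a,3),"z",np.round(np.percentile(P[:,2],[5,50,95]),3),len(P))
E
python3 - <<'E'
from m import *
for n in ("top","side"):
    f=np.load(f"pics/{n}0.npz"); p,d=f["p"].astype(int),f["d"]; C=cloud(n,d); X,Y,Z=C[...,0],C[...,1],C[...,2]; ok=d>0
    def box(x0,x1,y0,y1): return ok&(X>x0)&(X<x1)&(Y>y0)&(Y<y1)
    b=box(.35,.72,.1,.36)
    rect(C[b&(Z>.078)&(Z<.1)],n+" cake"); rect(C[b&(Z>.033)],n+" board")
    rect(C[box(.3,.7,-.1,.09)&(Z>.04)],n+" caddy"); rect(C[box(.3,.7,-.1,.09)&(Z>.125)],n+" lids")
    g=box(.36,.5,-.4,-.13)&(Z>.02); rect(C[g],n+" grip")
    s=box(.36,.75,-.4,-.13)
    print(n,"counter z",np.median(Z[s]))
    big=cv2.resize(f["p"][170:250,280:360] if n=="top" else f["p"][225:305,215:305],None,fx=6,fy=6,interpolation=cv2.INTER_CUBIC); cv2.imwrite(f"pics/{n}c.png",big)
a=cv2.imread("pics/topc.png")
f=np.load("pics/top0.npz"); t=cv2.resize(f["p"][160:240,150:215],None,fx=5,fy=6); cv2.imwrite("pics/crop1.png",np.hstack([cv2.resize(a,(400,480)),t]))
E
```

```text
top cake c [0.561  0.2564] size [0.172 0.112] yaw 0.011 z [0.081 0.085 0.089] 1744
top board c [0.5063 0.2466] size [0.171 0.315] yaw -0.033 z [0.037 0.079 0.088] 3474
top caddy c [ 0.5066 -0.009 ] size [0.3 0.1] yaw 0.079 z [0.066 0.142 0.147] 2043
top lids c [ 0.5061 -0.0101] size [0.271 0.062] yaw 0.077 z [0.14  0.144 0.147] 1329
top grip c [ 0.4452 -0.2709] size [0.014 0.047] yaw -1.405 z [0.032 0.049 0.053] 66
top counter z 0.0006801467533633669
side cake c [0.5616 0.2582] size [0.17  0.122] yaw 0.006 z [0.082 0.087 0.092] 956
side board c [0.5073 0.2459] size [0.176 0.318] yaw -0.061 z [0.038 0.06  0.091] 2247
side caddy c [ 0.5087 -0.0106] size [0.303 0.105] yaw 0.062 z [0.047 0.099 0.149] 2968
side lids c [ 0.5082 -0.0099] size [0.273 0.069] yaw 0.075 z [0.13  0.146 0.15 ] 1109
side grip c [ 0.4464 -0.2719] size [0.014 0.052] yaw -1.419 z [0.024 0.05  0.057] 97
side counter z 0.002634477076346702
```

View pics/crop1.png

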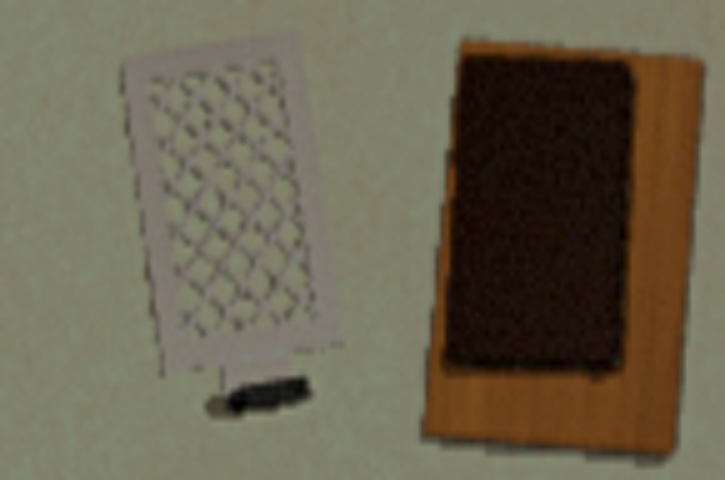

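The crop confirms it: bare-steel rectangle with a black grip on its near edge, and the brown-glazed cake on the board. Grip ≈ (0.4455, -0.2715) with its top at 0.05, yaw ≈ 0.16. Cake centre ≈ (0.561, 0.257), top at 0.085. Both sizes match the text, so I'll set out.

```bash
cat > plan.py <<'E'
import sys
from h import *
def plan(target,yaw,step=.035,dy=.08,op=85,n=8):
    o=env.observe(); p=np.array(o["eef_pos"]); R=np.array(o["tcp_rot"]); y=np.arctan2(R[1,1],R[0,1])
    e=(yaw-y+np.pi)%(2*np.pi)-np.pi; d=np.array(target)-p
    N=max(1,int(np.ceil(max(np.linalg.norm(d)/step,abs(e)/dy)-1e-6)))
    print("t",round(o["time_s"],2),"p",p.round(4),"yaw",round(y,4),"tilt",round(float(np.arccos(-R[2,0])),4),"open",round(o["opening"],3),"F",np.round(o["wrist_force"],1),"err mm",(d*1e3).round(1),"dyaw",round(e,3),"N",N)
    rows=[]
    for i in range(min(n,N)):
        a=y+e*i/N; Ri=np.array([[0,np.cos(a),np.sin(a)],[0,np.sin(a),-np.cos(a)],[-1,0,0]])
        rows.append([*(Ri.T@d/N/.2).round(3).tolist(),round(-e/N/.08,2),op])
    print(str(rows).replace("], [",",\n ").replace(" ",""))
if __name__=="__main__":
    a=list(map(float,sys.argv[1:])); plan(a[:3],a[3],*a[4:6],op=a[6] if len(a)>6 else 85,n=int(a[7]) if len(a)>7 else 8)
E
python3 plan.py .4455 -.2715 .25 .16 .035 .08 85 24
```

```text
t 0.9 p [0.2479 0.5188 0.25  ] yaw 1.125 tilt 0.0001 open 0.999 F [-0.6 -0.6 -0.3] err mm [ 197.6 -790.3    0. ] dyaw -0.965 N 24
[[-0.0,-0.131,0.108,np.float64(0.5),85.0,
-0.0,-0.126,0.113,np.float64(0.5),85.0,
-0.0,-0.122,0.118,np.float64(0.5),85.0,
-0.0,-0.117,0.123,np.float64(0.5),85.0,
-0.0,-0.112,0.128,np.float64(0.5),85.0,
-0.0,-0.107,0.132,np.float64(0.5),85.0,
-0.0,-0.101,0.136,np.float64(0.5),85.0,
-0.0,-0.096,0.14,np.float64(0.5),85.0,
-0.0,-0.09,0.144,np.float64(0.5),85.0,
-0.0,-0.084,0.147,np.float64(0.5),85.0,
-0.0,-0.078,0.151,np.float64(0.5),85.0,
-0.0,-0.072,0.154,np.float64(0.5),85.0,
-0.0,-0.066,0.156,np.float64(0.5),85.0,
-0.0,-0.059,0.159,np.float64(0.5),85.0,
-0.0,-0.053,0.161,np.float64(0.5),85.0,
-0.0,-0.046,0.163,np.float64(0.5),85.0,
-0.0,-0.04,0.165,np.float64(0.5),85.0,
-0.0,-0.033,0.166,np.float64(0.5),85.0,
-0.0,-0.026,0.168,np.float64(0.5),85.0,
-0.0,-0.02,0.169,np.float64(0.5),85.0,
-0.0,-0.013,0.169,np.float64(0.5),85.0,
-0.0,-0.006,0.17,np.float64(0.5),85.0,
-0.0,0.001,0.17,np.float64(0.5),85.0,
-0.0,0.008,0.17,np.float64(0.5),85.0]]
```

Request:
{"api": "carry_out", "payload": {
  "motion": [0, -0.13, 0.11, 0.5, 85, 0, -0.125, 0.115, 0.5, 85, 0, -0.12, 0.12, 0.5, 85, 0, -0.115, 0.125, 0.5, 85, 0, -0.11, 0.13, 0.5, 85, 0, -0.105, 0.13, 0.5, 85, 0, -0.1, 0.135, 0.5, 85, 0, -0.095, 0.14, 0.5, 85]
}}

```text
time_s: 1.57
eef_pos: [0.3148, 0.2507, 0.248]
tcp_rot: [[-0.001, 0.697, 0.718], [-0.0, 0.718, -0.697], [-1.0, -0.001, -0.0]]
wrist_force: [1.7, -1.0, 0.6]
opening: 0.997
```

```bash
sed -i 's/round(-e\/N\/.08,2)/round(float(-e\/N\/.08),2)/' plan.py; python3 plan.py .4455 -.2715 .25 .16 .037 .08 85 24
```

```text
t 1.57 p [0.3148 0.2507 0.248 ] yaw 0.8003 tilt 0.0008 open 0.997 F [ 1.7 -1.   0.6] err mm [ 130.7 -522.2    2. ] dyaw -0.64 N 15
[[-0.001,-0.095,0.153,0.53,85.0,
-0.001,-0.088,0.156,0.53,85.0,
-0.001,-0.081,0.16,0.53,85.0,
-0.001,-0.074,0.163,0.53,85.0,
-0.001,-0.067,0.166,0.53,85.0,
-0.001,-0.06,0.169,0.53,85.0,
-0.001,-0.053,0.171,0.53,85.0,
-0.001,-0.045,0.174,0.53,85.0,
-0.001,-0.038,0.175,0.53,85.0,
-0.001,-0.031,0.177,0.53,85.0,
-0.001,-0.023,0.178,0.53,85.0,
-0.001,-0.015,0.179,0.53,85.0,
-0.001,-0.008,0.179,0.53,85.0,
-0.001,-0.0,0.179,0.53,85.0,
-0.001,0.008,0.179,0.53,85.0]]
```

Run:
```python
from m import *
p,d=env.snapshot("wrist"); cv2.imwrite("pics/w1.png",p); np.savez("pics/w1.npz",p=p,d=d)
C=cloud("wrist",d); X,Y,Z=C[...,0],C[...,1],C[...,2]; ok=d>0
b=ok&(X>.4)&(X<.72)&(Y>.1)&(Y<.36)&(Z>.075)&(Z<.1)
print(b.sum()); 
if b.sum()>50: rect(C[b],"cake w")
```

```text
2713
cake w c [0.5623 0.2511] size [0.172 0.111] yaw 0.006 z [0.081 0.084 0.086] 2713
```

Request:
{"api": "carry_out", "payload": {
  "motion": [0, -0.095, 0.155, 0.53, 85, 0, -0.09, 0.155, 0.53, 85, 0, -0.08, 0.16, 0.53, 85, 0, -0.075, 0.165, 0.53, 85, 0, -0.065, 0.165, 0.53, 85, 0, -0.06, 0.17, 0.53, 85, 0, -0.055, 0.17, 0.53, 85, 0, -0.045, 0.175, 0.53, 85]
}}

```text
time_s: 2.28
eef_pos: [0.3826, -0.0415, 0.2507]
tcp_rot: [[0.007, 0.901, 0.434], [-0.001, 0.434, -0.901], [-1.0, 0.006, 0.004]]
wrist_force: [1.8, 0.6, -0.5]
opening: 0.994
```

Request:
{"api": "carry_out", "payload": {
  "motion": [0, -0.04, 0.175, 0.53, 85, 0, -0.03, 0.175, 0.53, 85, 0, -0.025, 0.18, 0.53, 85, 0, -0.015, 0.18, 0.53, 85, 0, -0.01, 0.18, 0.53, 85, 0, 0, 0.18, 0.53, 85]
}}

```text
time_s: 2.78
eef_pos: [0.4301, -0.2644, 0.2528]
tcp_rot: [[0.011, 0.984, 0.178], [-0.003, 0.178, -0.984], [-1.0, 0.01, 0.005]]
wrist_force: [0.8, 1.1, 0.0]
opening: 0.995
```

```bash
python3 - <<'E'
from m import *
p,d=env.snapshot("wrist"); cv2.imwrite("pics/w2.png",p); np.savez("pics/w2.npz",p=p,d=d)
C=cloud("wrist",d); X,Y,Z=C[...,0],C[...,1],C[...,2]; ok=d>0
b=ok&(X>.36)&(X<.52)&(Y>-.37)&(Y<-.15)
rect(C[b&(Z>.02)&(Z<.07)],"grip w"); rect(C[b&(Z>.04)&(Z<.07)],"grip top w")
print("counter",np.median(Z[b]))
E
python3 plan.py .4455 -.2715 .12 .16 .037 .08 85 24
```

```text
grip w c [ 0.4466 -0.2763] size [0.014 0.05 ] yaw -1.396 z [0.036 0.048 0.05 ] 598
grip top w c [ 0.4466 -0.2764] size [0.014 0.049] yaw -1.396 z [0.045 0.049 0.05 ] 560
counter 0.2926649645939285
t 2.83 p [ 0.4309 -0.2695  0.2519] yaw 0.173 tilt 0.0109 open 0.994 F [-4.7 -1.4 -5. ] err mm [  14.6   -2.  -131.9] dyaw -0.013 N 4
[[0.165,0.018,0.006,0.04,85.0,
0.165,0.018,0.006,0.04,85.0,
0.165,0.018,0.006,0.04,85.0,
0.165,0.018,0.005,0.04,85.0]]
```

View pics/w2.png

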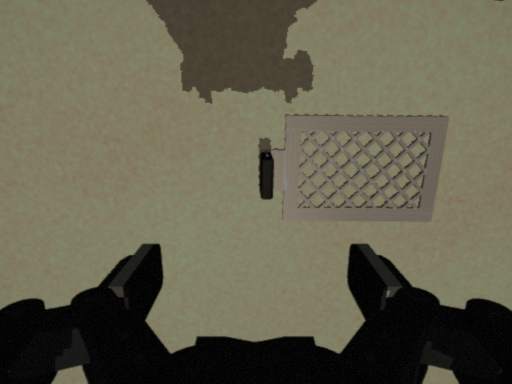

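The wrist picture shows the grip at (266,175) and the plate to its right, with the jaws straddling in the right direction. The arm was still moving, so I'll let it settle, then re-measure with the pose read before the shot.

Request:
{"api": "carry_out", "payload": {
  "motion": [0.15, 0.02, 0.005, 0, 85, 0.15, 0.02, 0.005, 0, 85, 0.15, 0.02, 0, 0, 85, 0, 0, 0, 0, 85, 0, 0, 0, 0, 85, 0, 0, 0, 0, 85]
}}

```text
time_s: 3.33
eef_pos: [0.4447, -0.2747, 0.1605]
tcp_rot: [[0.011, 0.986, 0.166], [-0.005, 0.166, -0.986], [-1.0, 0.01, 0.007]]
wrist_force: [0.5, 0.5, 0.1]
opening: 0.998
```

```bash
cat > w.py <<'E'
from m import *
def wrist(name):
    k=cal("wrist"); p,d=env.snapshot("wrist"); cv2.imwrite(f"pics/{name}.png",p); np.savez(f"pics/{name}.npz",p=p,d=d)
    K,R,t=k; v,u=np.mgrid[:384,:512]; P=np.stack([(u-K[0,2])/K[0,0]*d,(v-K[1,2])/K[1,1]*d,d],-1)
    return p,d,(P-t)@R
E
python3 - <<'E'
from w import *
p,d,C=wrist("w3"); X,Y,Z=C[...,0],C[...,1],C[...,2]; ok=d>0
b=ok&(X>.36)&(X<.52)&(Y>-.37)&(Y<-.15)
rect(C[b&(Z>.04)&(Z<.07)],"grip top w"); print("lower z",np.percentile(Z[ok&(Z<.03)],[5,50,95]))
for r in env.find_in("stencil_grip","wrist")[:2]: print(r)
print(np.round(env.observe()["tcp_rot"],4))
E
python3 plan.py .4455 -.2720 .032 .16 .037 .08 85 24
```

```text
grip top w c [ 0.4458 -0.2695] size [0.014 0.047] yaw -1.406 z [0.047 0.049 0.051] 1018
lower z [-1.44917992e-03 -7.44309459e-05  2.74318151e-03]
{'at': [0.5514, -0.2485, 0.0046], 'confidence': 0.87}
[[ 0.0125  0.9861  0.1656]
 [-0.007   0.1657 -0.9862]
 [-0.9999  0.0111  0.009 ]]
t 3.43 p [ 0.4452 -0.275   0.1615] yaw 0.1665 tilt 0.0143 open 0.995 F [-0.2  0.3  1.2] err mm [   0.3    3.  -129.5] dyaw -0.006 N 4
[[0.162,0.001,-0.004,0.02,85.0,
0.162,0.001,-0.004,0.02,85.0,
0.162,0.001,-0.004,0.02,85.0,
0.162,0.001,-0.004,0.02,85.0]]
```

Request:
{"api": "carry_out", "payload": {
  "motion": [0.12, 0, -0.005, 0.02, 85, 0.12, 0, -0.005, 0.02, 85, 0.12, 0, -0.005, 0.02, 85, 0.1, 0, -0.005, 0.02, 85]
}}

```text
time_s: 3.77
eef_pos: [0.4501, -0.2751, 0.0783]
tcp_rot: [[0.027, 0.987, 0.16], [-0.019, 0.16, -0.987], [-0.999, 0.023, 0.023]]
wrist_force: [-0.4, -1.5, -0.9]
opening: 0.994
```

```bash
python3 plan.py .4457 -.271 .034 .165 .02 .08 85 24; python3 -c "
from h import *
o=env.observe();print(np.round(o['tcp_rot'],4),np.round(o['qpos'],3))"
```

```text
t 3.77 p [ 0.4501 -0.2751  0.0783] yaw 0.161 tilt 0.033 open 0.994 F [-0.4 -1.5 -0.9] err mm [ -4.4   4.1 -44.3] dyaw 0.004 N 3
[[0.074,-0.006,-0.008,-0.02,85.0,
0.074,-0.006,-0.008,-0.02,85.0,
0.074,-0.006,-0.008,-0.02,85.0]]
[[ 0.0269  0.9868  0.1598]
 [-0.0192  0.1603 -0.9869]
 [-0.9995  0.0234  0.0233]] [-0.696  0.156  1.795  0.003  1.158 -0.858]
```

Tilt has grown to 0.033 rad in the arm's plane during the descent. I'll go back up in small rows to see how it responds.

Request:
{"api": "carry_out", "payload": {
  "motion": [-0.05, 0, 0, 0, 85, -0.05, 0, 0, 0, 85, -0.05, 0, 0, 0, 85, -0.05, 0, 0, 0, 85, -0.05, 0, 0, 0, 85, -0.05, 0, 0, 0, 85]
}}

```text
time_s: 4.27
eef_pos: [0.4493, -0.2744, 0.1513]
tcp_rot: [[0.032, 0.987, 0.161], [-0.023, 0.161, -0.987], [-0.999, 0.027, 0.028]]
wrist_force: [0.5, 0.4, -0.9]
opening: 0.994
```

Request:
{"api": "carry_out", "payload": {
  "motion": [0, 0, 0, 0, 85, 0, 0, 0, 0, 85, 0, 0, 0, 0, 85]
}}

```text
time_s: 4.52
eef_pos: [0.4512, -0.276, 0.1607]
tcp_rot: [[0.041, 0.986, 0.16], [-0.031, 0.162, -0.986], [-0.999, 0.036, 0.037]]
wrist_force: [0.6, -0.2, 0.2]
opening: 1.001
```

Request:
{"api": "carry_out", "payload": {
  "motion": [0.05, 0, 0, 0, 85, 0, 0, 0, 0, 85, 0.05, 0, 0, 0, 85, 0, 0, 0, 0, 85]
}}

```text
time_s: 4.85
eef_pos: [0.4518, -0.2765, 0.1388]
tcp_rot: [[0.041, 0.986, 0.16], [-0.031, 0.162, -0.986], [-0.999, 0.035, 0.037]]
wrist_force: [-0.3, 0.3, -1.1]
opening: 0.994
```

```bash
cat > s.py <<'E'
from h import *
o=env.observe();q=o['qpos'];print(round(o['time_s'],2),np.round(o['eef_pos'],4),'x',np.round(np.array(o['tcp_rot'])[:,0],4),np.round(q,4),'sum',round(q[1]+q[2]+q[4]-np.pi,4),'qv',np.round(o['qvel'],3),np.round(o['joint_efforts'],1))
E
python3 s.py
```

```text
4.85 [ 0.4518 -0.2765  0.1388] x [ 0.041  -0.0311 -0.9987] [-0.6961  0.0898  1.7358  0.0025  1.2646 -0.8588] sum -0.0514 qv [-0.    -0.015 -0.031  0.     0.032  0.001] [  0.  -65.9 -57.2   0.   -1.1  -0. ]
```

Request:
{"api": "carry_out", "payload": {
  "motion": [0, 0, 0, 0, 85, 0, 0, 0, 0, 85, 0, 0, 0, 0, 85, 0, 0, 0, 0, 85, 0, 0, 0, 0, 85, 0, 0, 0, 0, 85]
}}

```text
time_s: 5.35
eef_pos: [0.4514, -0.2761, 0.1369]
tcp_rot: [[0.038, 0.986, 0.161], [-0.029, 0.162, -0.986], [-0.999, 0.033, 0.035]]
wrist_force: [0.6, 0.8, -0.1]
opening: 0.991
```

```bash
python3 s.py
```

```text
5.35 [ 0.4514 -0.2761  0.1369] x [ 0.0384 -0.0289 -0.9988] [-0.6961  0.0923  1.7369  0.0026  1.2644 -0.8588] sum -0.048 qv [-0.001 -0.    -0.002  0.001 -0.    -0.001] [ -0.  -62.2 -53.5   0.   -0.3   0. ]
```

Request:
{"api": "carry_out", "payload": {
  "motion": [0.15, 0, 0, 0, 85]
}}

```text
time_s: 5.43
eef_pos: [0.4545, -0.2786, 0.1115]
tcp_rot: [[0.044, 0.986, 0.16], [-0.034, 0.162, -0.986], [-0.998, 0.038, 0.041]]
wrist_force: [0.4, -0.8, 0.2]
opening: 1.002
```

```bash
python3 s.py
```

```text
5.43 [ 0.4545 -0.2786  0.1115] x [ 0.0445 -0.034  -0.9984] [-0.6959  0.1187  1.7633  0.0026  1.2036 -0.8588] sum -0.056 qv [ 0.     0.413  0.441 -0.001 -0.837 -0.002] [  0.5 -68.2 -52.2  -0.    4.9   0. ]
```

Request:
{"api": "carry_out", "payload": {
  "motion": [0, 0, 0, 0, 85, 0, 0, 0, 0, 85, 0, 0, 0, 0, 85]
}}

```text
time_s: 5.68
eef_pos: [0.4531, -0.2774, 0.1085]
tcp_rot: [[0.04, 0.986, 0.161], [-0.03, 0.162, -0.986], [-0.999, 0.035, 0.036]]
wrist_force: [-0.0, 0.2, -0.2]
opening: 0.991
```

```bash
python3 s.py
```

```text
5.68 [ 0.4531 -0.2774  0.1085] x [ 0.04   -0.0302 -0.9987] [-0.6959  0.1215  1.7664  0.0026  1.2036 -0.8588] sum -0.0501 qv [ 0.001 -0.013 -0.025 -0.001  0.02   0.002] [ -0.1 -63.3 -52.2   0.   -0.7  -0. ]
```

Request:
{"api": "carry_out", "payload": {
  "motion": [-0.15, 0, 0, 0, 85]
}}

```text
time_s: 5.77
eef_pos: [0.4504, -0.2754, 0.1353]
tcp_rot: [[0.035, 0.986, 0.161], [-0.026, 0.162, -0.987], [-0.999, 0.03, 0.031]]
wrist_force: [-0.1, 0.5, -0.5]
opening: 0.994
```

```bash
python3 s.py
```

```text
5.77 [ 0.4504 -0.2754  0.1353] x [ 0.0347 -0.0259 -0.9991] [-0.6962  0.0942  1.7383  0.0025  1.2658 -0.8588] sum -0.0433 qv [-0.001 -0.418 -0.458  0.     0.853 -0.   ] [  0.2 -59.4 -51.4   0.   -5.1  -0. ]
```

Request:
{"api": "carry_out", "payload": {
  "motion": [0, 0, 0, 0, 85, 0, 0, 0, 0, 85, 0, 0, 0, 0, 85]
}}

```text
time_s: 6.02
eef_pos: [0.4526, -0.2771, 0.1441]
tcp_rot: [[0.043, 0.986, 0.161], [-0.033, 0.162, -0.986], [-0.999, 0.037, 0.039]]
wrist_force: [-0.7, 0.0, -0.0]
opening: 0.997
```

```bash
python3 s.py
```

```text
6.02 [ 0.4526 -0.2771  0.1441] x [ 0.0428 -0.0326 -0.9986] [-0.696   0.086   1.7286  0.0026  1.2733 -0.8588] sum -0.0538 qv [-0.001 -0.01  -0.001 -0.001  0.007  0.002] [  0.  -61.5 -53.4   0.   -0.2   0. ]
```

Request:
{"api": "carry_out", "payload": {
  "motion": [-0.15, 0, 0, 0, 85, -0.11, 0, 0, 0, 85, -0.08, 0, 0, 0, 85, -0.05, 0, 0, 0, 85, -0.03, 0, 0, 0, 85, -0.015, 0, 0, 0, 85, 0, 0, 0, 0, 85, 0, 0, 0, 0, 85]
}}

```text
time_s: 6.68
eef_pos: [0.4483, -0.2737, 0.2349]
tcp_rot: [[0.042, 0.986, 0.161], [-0.032, 0.162, -0.986], [-0.999, 0.037, 0.039]]
wrist_force: [0.6, -0.4, 0.6]
opening: 0.995
```

```bash
python3 s.py
```

```text
6.68 [ 0.4483 -0.2737  0.2349] x [ 0.0423 -0.0321 -0.9986] [-0.6964  0.0186  1.6112  0.0025  1.4587 -0.8588] sum -0.0531 qv [ 0.     0.003  0.006  0.002 -0.003 -0.001] [  0.  -60.  -58.1   0.   -0.3  -0. ]
```

Request:
{"api": "carry_out", "payload": {
  "motion": [0.015, 0, 0, 0, 85, 0.03, 0, 0, 0, 85, 0.05, 0, 0, 0, 85, 0.08, 0, 0, 0, 85, 0.11, 0, 0, 0, 85, 0.15, 0, 0, 0, 85, 0, 0, 0, 0, 85, 0, 0, 0, 0, 85]
}}

```text
time_s: 7.35
eef_pos: [0.4503, -0.2752, 0.1369]
tcp_rot: [[0.037, 0.986, 0.161], [-0.028, 0.162, -0.986], [-0.999, 0.032, 0.033]]
wrist_force: [1.0, -0.2, 1.5]
opening: 0.99
```

```bash
python3 s.py
```

```text
7.35 [ 0.4503 -0.2752  0.1369] x [ 0.037  -0.0277 -0.9989] [-0.6961  0.0907  1.7387  0.0026  1.266  -0.8588] sum -0.0461 qv [-0.     0.038  0.054 -0.001 -0.034 -0.001] [ -0.  -57.9 -49.    0.   -0.7  -0. ]
```

Request:
{"api": "carry_out", "payload": {
  "motion": [0, 0, 0, 0, 85, 0, 0, 0, 0, 85, 0, 0, 0, 0, 85, 0, 0, 0, 0, 85, 0, 0, 0, 0, 85, 0, 0, 0, 0, 85, 0, 0, 0, 0, 85, 0, 0, 0, 0, 85]
}}

```text
time_s: 8.02
eef_pos: [0.4516, -0.2762, 0.1421]
tcp_rot: [[0.041, 0.986, 0.161], [-0.031, 0.162, -0.986], [-0.999, 0.036, 0.038]]
wrist_force: [0.0, -0.9, -0.8]
opening: 0.996
```

```bash
python3 s.py
```

```text
8.02 [ 0.4516 -0.2762  0.1421] x [ 0.0414 -0.0314 -0.9986] [-0.696   0.0861  1.7327  0.0026  1.2709 -0.8588] sum -0.0519 qv [-0.    -0.004 -0.002 -0.001  0.002 -0.002] [  0.  -62.1 -53.9   0.   -0.4   0. ]
```

Request:
{"api": "carry_out", "payload": {
  "motion": [-0.1, 0, 0, 0, 85, -0.1, 0, 0, 0, 85, -0.08, 0, 0, 0, 85, -0.06, 0, 0, 0, 85, -0.04, 0, 0, 0, 85, -0.02, 0, 0, 0, 85, -0.01, 0, 0, 0, 85, 0, 0, 0, 0, 85]
}}

```text
time_s: 8.68
eef_pos: [0.4475, -0.2731, 0.2268]
tcp_rot: [[0.04, 0.986, 0.161], [-0.03, 0.162, -0.986], [-0.999, 0.034, 0.036]]
wrist_force: [-0.7, 0.2, 0.2]
opening: 0.992
```

```bash
python3 s.py
```

```text
8.68 [ 0.4475 -0.2731  0.2268] x [ 0.0399 -0.0301 -0.9988] [-0.6964  0.0222  1.6239  0.0025  1.4456 -0.8587] sum -0.0499 qv [-0.002  0.004  0.006 -0.001 -0.006  0.   ] [  0.  -59.5 -57.4   0.   -0.1   0. ]
```

Request:
{"api": "carry_out", "payload": {
  "motion": [0.06, 0, 0, 0, 85, 0, 0, 0, 0, 85, 0.06, 0, 0, 0, 85, 0, 0, 0, 0, 85, 0.06, 0, 0, 0, 85, 0, 0, 0, 0, 85, 0.06, 0, 0, 0, 85, 0, 0, 0, 0, 85]
}}

```text
time_s: 9.35
eef_pos: [0.4483, -0.2737, 0.1733]
tcp_rot: [[0.035, 0.986, 0.161], [-0.026, 0.162, -0.986], [-0.999, 0.03, 0.031]]
wrist_force: [-1.8, -0.1, -0.4]
opening: 0.993
```

```bash
python3 s.py
```

```text
9.35 [ 0.4483 -0.2737  0.1733] x [ 0.0347 -0.0259 -0.9991] [-0.6962  0.0591  1.6955  0.0025  1.3438 -0.8588] sum -0.0432 qv [-0.    -0.031 -0.062  0.     0.056  0.001] [  0.  -63.7 -58.    0.   -1.3  -0. ]
```

Request:
{"api": "carry_out", "payload": {
  "motion": [0.06, 0, 0, 0, 85, 0, 0, 0, 0, 85, 0.06, 0, 0, 0, 85, 0, 0, 0, 0, 85, 0, 0, 0, 0, 85, 0, 0, 0, 0, 85]
}}

```text
time_s: 9.85
eef_pos: [0.4498, -0.2749, 0.1516]
tcp_rot: [[0.036, 0.986, 0.161], [-0.027, 0.162, -0.986], [-0.999, 0.031, 0.033]]
wrist_force: [0.2, -1.1, -1.0]
opening: 0.994
```

```bash
python3 s.py
```

```text
9.85 [ 0.4498 -0.2749  0.1516] x [ 0.0362 -0.0271 -0.999 ] [-0.6961  0.078   1.7211  0.0025  1.2974 -0.8588] sum -0.0451 qv [ 0.002 -0.01  -0.018  0.     0.013  0.001] [ -0.  -61.3 -54.1   0.   -0.4  -0. ]
```

Request:
{"api": "carry_out", "payload": {
  "motion": [0, -0.1, -0.115, 0, 85, 0, -0.1, -0.115, 0, 85, 0, -0.1, -0.115, 0, 85, 0, 0, 0, 0, 85, 0, 0, 0, 0, 85, 0, 0, 0, 0, 85]
}}

```text
time_s: 10.35
eef_pos: [0.378, -0.2153, 0.1508]
tcp_rot: [[0.04, 0.986, 0.16], [-0.03, 0.162, -0.986], [-0.999, 0.034, 0.036]]
wrist_force: [0.6, -0.3, 0.3]
opening: 0.997
```

```bash
python3 s.py
```

```text
10.35 [ 0.378  -0.2153  0.1508] x [ 0.0397 -0.03   -0.9988] [-0.6969 -0.1217  1.9181  0.0026  1.2955 -0.8595] sum -0.0497 qv [-0.001 -0.013 -0.015  0.    -0.002  0.001] [  0.2 -44.3 -53.1   0.   -0.2  -0. ]
```

Request:
{"api": "carry_out", "payload": {
  "motion": [0, 0.1, 0.115, 0, 85, 0, 0.1, 0.115, 0, 85, 0, 0.1, 0.115, 0, 85, 0, 0, 0, 0, 85, 0, 0, 0, 0, 85, 0, 0, 0, 0, 85]
}}

```text
time_s: 10.85
eef_pos: [0.4545, -0.2789, 0.1571]
tcp_rot: [[0.042, 0.986, 0.16], [-0.032, 0.162, -0.986], [-0.999, 0.037, 0.039]]
wrist_force: [0.6, 0.4, -0.8]
opening: 0.996
```

```bash
python3 s.py
```

```text
10.85 [ 0.4545 -0.2789  0.1571] x [ 0.0423 -0.0322 -0.9986] [-0.6964  0.0814  1.7058  0.0025  1.3013 -0.8588] sum -0.0531 qv [ 0.     0.017 -0.01  -0.001  0.007 -0.   ] [ -0.2 -60.9 -55.5   0.   -0.5   0. ]
```

Idea: a camera call holds the last *target*, so a zero row issued while the tilt is transiently favourable (just after an upward kick) locks that orientation in, and camera calls let the arm settle there. I'll test this.

```bash
cat > hold.py <<'E'
import sys
from h import *
for _ in range(int(sys.argv[1])): env.snapshot("top")
exec(open("s.py").read())
E
python3 hold.py 3
```

```text
11.0 [ 0.4538 -0.2782  0.1574] x [ 0.0425 -0.0324 -0.9986] [-0.6962  0.079   1.7078  0.0025  1.3014 -0.8587] sum -0.0534 qv [ 0.001 -0.01   0.004 -0.    -0.     0.001] [ -0.2 -60.8 -55.1   0.   -0.4   0. ]
```

Request:
{"api": "carry_out", "payload": {
  "motion": [-0.2, 0, 0, 0, 85, 0, 0, 0, 0, 85]
}}

```text
time_s: 11.17
eef_pos: [0.451, -0.276, 0.1981]
tcp_rot: [[0.041, 0.986, 0.161], [-0.031, 0.162, -0.986], [-0.999, 0.035, 0.037]]
wrist_force: [0.9, -0.6, 3.4]
opening: 0.997
```

```bash
python3 hold.py 4
```

```text
11.37 [ 0.4496 -0.2749  0.1915] x [ 0.035  -0.0261 -0.999 ] [-0.6965  0.0507  1.6665  0.0025  1.3808 -0.8587] sum -0.0436 qv [ 0.001  0.01  -0.001  0.002 -0.     0.001] [  0.  -61.7 -56.6   0.   -0.2  -0. ]
```

Request:
{"api": "carry_out", "payload": {
  "motion": [0.2, 0, 0, 0, 85]
}}

```text
time_s: 11.45
eef_pos: [0.453, -0.2776, 0.1571]
tcp_rot: [[0.043, 0.986, 0.16], [-0.032, 0.162, -0.986], [-0.999, 0.037, 0.039]]
wrist_force: [1.9, -0.8, 1.6]
opening: 0.994
```

```bash
python3 hold.py 4
```

```text
11.65 [ 0.4506 -0.2756  0.1515] x [ 0.0335 -0.0248 -0.9991] [-0.6963  0.0823  1.7165  0.0025  1.3012 -0.8587] sum -0.0416 qv [-0.    -0.021 -0.037 -0.001  0.006  0.001] [ -0.  -58.5 -50.3   0.   -0.7  -0. ]
```

The lock works, at +0.010 rad per cycle, and a single row followed by a hold is drift-free. Four more cycles will level the tool.

Request:
{"api": "carry_out", "payload": {
  "motion": [-0.2, 0, 0, 0, 85, 0, 0, 0, 0, 85]
}}

```text
time_s: 11.82
eef_pos: [0.4492, -0.2746, 0.1947]
tcp_rot: [[0.033, 0.986, 0.161], [-0.024, 0.162, -0.987], [-0.999, 0.029, 0.029]]
wrist_force: [1.0, -0.4, 3.1]
opening: 0.996
```

```bash
python3 hold.py 4
```

```text
12.02 [ 0.4477 -0.2734  0.1878] x [ 0.0271 -0.0195 -0.9994] [-0.6965  0.0542  1.6702  0.0025  1.3838 -0.8587] sum -0.0334 qv [-0.001  0.01   0.016  0.001 -0.005 -0.001] [  0.  -61.9 -56.7   0.   -0.1  -0. ]
```

Request:
{"api": "carry_out", "payload": {
  "motion": [-0.2, 0, 0, 0, 85, 0, 0, 0, 0, 85]
}}

```text
time_s: 12.18
eef_pos: [0.4461, -0.2722, 0.2283]
tcp_rot: [[0.025, 0.987, 0.161], [-0.018, 0.161, -0.987], [-1.0, 0.022, 0.022]]
wrist_force: [0.8, 0.0, 2.9]
opening: 0.996
```

```bash
python3 hold.py 4
```

```text
12.38 [ 0.4447 -0.2711  0.2215] x [ 0.0189 -0.0126 -0.9997] [-0.6969  0.0345  1.6214  0.0024  1.4631 -0.8587] sum -0.0226 qv [ 0.002  0.004  0.006 -0.     0.     0.001] [  0.  -60.9 -57.5   0.   -0.1  -0. ]
```

Request:
{"api": "carry_out", "payload": {
  "motion": [-0.2, 0, 0, 0, 85, 0, 0, 0, 0, 85]
}}

```text
time_s: 12.55
eef_pos: [0.4434, -0.2701, 0.2606]
tcp_rot: [[0.016, 0.987, 0.161], [-0.01, 0.161, -0.987], [-1.0, 0.014, 0.012]]
wrist_force: [1.4, -0.8, 2.7]
opening: 0.994
```

```bash
python3 hold.py 4
```

```text
12.75 [ 0.4422 -0.2691  0.2541] x [ 0.0098 -0.005  -0.9999] [-0.6971  0.022   1.5682  0.0024  1.5407 -0.8587] sum -0.0107 qv [-0.002  0.003  0.002  0.001  0.001  0.002] [  0.  -60.1 -58.    0.   -0.   -0. ]
```

Request:
{"api": "carry_out", "payload": {
  "motion": [-0.2, 0, 0, 0, 85, 0, 0, 0, 0, 85]
}}

```text
time_s: 12.92
eef_pos: [0.4412, -0.2685, 0.2929]
tcp_rot: [[0.006, 0.987, 0.161], [-0.002, 0.161, -0.987], [-1.0, 0.006, 0.003]]
wrist_force: [0.9, -0.4, 2.4]
opening: 0.993
```

```bash
python3 hold.py 4
```

```text
13.12 [ 0.4402 -0.2676  0.2865] x [ 5.0e-04  2.8e-03 -1.0e+00] [-0.6974  0.0157  1.5099  0.0024  1.6174 -0.8587] sum 0.0014 qv [0.001 0.001 0.001 0.    0.001 0.001] [  0.  -59.8 -58.4   0.    0.    0. ]
```

Level again (tilt 0.003). Now descend with single rows and holds.

Request:
{"api": "carry_out", "payload": {
  "motion": [0.2, 0.025, 0.02, 0, 85]
}}

```text
time_s: 13.2
eef_pos: [0.4471, -0.2718, 0.2519]
tcp_rot: [[0.008, 0.987, 0.161], [-0.003, 0.161, -0.987], [-1.0, 0.007, 0.005]]
wrist_force: [1.6, -0.6, 0.7]
opening: 0.995
```

```bash
python3 hold.py 3
```

```text
13.35 [ 0.4449 -0.27    0.2443] x [-0.0035  0.0061 -1.    ] [-0.695   0.0424  1.567   0.0024  1.5388 -0.8565] sum 0.0066 qv [-0.002 -0.032 -0.067 -0.     0.04  -0.001] [ -0.  -57.2 -52.5   0.   -1.3   0. ]
```

Request:
{"api": "carry_out", "payload": {
  "motion": [0.2, 0, 0, 0, 85]
}}

```text
time_s: 13.43
eef_pos: [0.4468, -0.2714, 0.2115]
tcp_rot: [[0.004, 0.987, 0.161], [-0.0, 0.161, -0.987], [-1.0, 0.004, 0.001]]
wrist_force: [2.8, -1.8, 1.3]
opening: 0.994
```

```bash
python3 hold.py 3
```

```text
13.58 [ 0.4442 -0.2693  0.2047] x [-0.0059  0.0081 -0.9999] [-0.6948  0.0605  1.6283  0.0024  1.4625 -0.8566] sum 0.0097 qv [ 0.001 -0.028 -0.066  0.001  0.028 -0.001] [ -0.  -57.4 -50.4   0.   -1.1  -0. ]
```

Request:
{"api": "carry_out", "payload": {
  "motion": [0.2, 0, 0, 0, 85]
}}

```text
time_s: 13.67
eef_pos: [0.4466, -0.2712, 0.1728]
tcp_rot: [[0.003, 0.987, 0.161], [0.001, 0.161, -0.987], [-1.0, 0.003, -0.0]]
wrist_force: [1.4, -1.7, 2.3]
opening: 0.997
```

```bash
python3 hold.py 3
```

```text
13.82 [ 0.4437 -0.2688  0.1658] x [-0.0072  0.0091 -0.9999] [-0.6947  0.0849  1.683   0.0024  1.3851 -0.8566] sum 0.0114 qv [-0.    -0.024 -0.052  0.     0.02   0.001] [ -0.1 -58.4 -49.6   0.   -1.1  -0. ]
```

Request:
{"api": "carry_out", "payload": {
  "motion": [0.2, 0, 0, 0, 85]
}}

```text
time_s: 13.9
eef_pos: [0.4467, -0.2711, 0.1343]
tcp_rot: [[0.002, 0.987, 0.161], [0.002, 0.161, -0.987], [-1.0, 0.002, -0.001]]
wrist_force: [1.7, -1.7, 1.3]
opening: 0.996
```

```bash
python3 hold.py 4
python3 - <<'E'
from w import *
p,d,C=wrist("w4"); X,Y,Z=C[...,0],C[...,1],C[...,2]; ok=d>0
b=ok&(X>.38)&(X<.49)&(Y>-.34)&(Y<-.2)
rect(C[b&(Z>.04)&(Z<.06)],"grip top w")
E
python3 plan.py .4457 -.271 .034 .165 .041 .08 85
```

```text
14.1 [ 0.444  -0.2689  0.1284] x [-0.0064  0.0085 -0.9999] [-0.6945  0.1146  1.7299  0.0025  1.3074 -0.8566] sum 0.0103 qv [ 0.001 -0.014 -0.018 -0.001 -0.007  0.   ] [ -0.  -60.1 -49.2   0.   -0.2  -0. ]
grip top w c [ 0.4459 -0.2694] size [0.014 0.048] yaw -1.403 z [0.047 0.049 0.051] 1325
t 14.15 p [ 0.4443 -0.2691  0.1288] yaw 0.1614 tilt 0.0092 open 0.994 F [-0.   0.4  0. ] err mm [  1.4  -1.9 -94.8] dyaw 0.004 N 3
[[0.158,0.002,0.003,-0.01,85.0,
0.158,0.002,0.003,-0.01,85.0,
0.158,0.002,0.003,-0.01,85.0]]
```

Request:
{"api": "carry_out", "payload": {
  "motion": [0.2, 0.008, 0.005, -0.03, 85]
}}

```text
time_s: 14.23
eef_pos: [0.4492, -0.2723, 0.097]
tcp_rot: [[0.004, 0.987, 0.163], [-0.0, 0.163, -0.987], [-1.0, 0.004, 0.001]]
wrist_force: [0.7, -1.4, 1.5]
opening: 0.994
```

```bash
python3 hold.py 4
```

```text
14.43 [ 0.4461 -0.2698  0.0907] x [-0.0051  0.0073 -1.    ] [-0.6932  0.1546  1.7674  0.0025  1.2283 -0.858 ] sum 0.0086 qv [-0.001 -0.014 -0.014 -0.    -0.003  0.002] [ -0.  -62.1 -48.    0.   -0.3  -0. ]
```

Request:
{"api": "carry_out", "payload": {
  "motion": [0.2, 0, 0, 0, 85]
}}

```text
time_s: 14.52
eef_pos: [0.4496, -0.2724, 0.0586]
tcp_rot: [[0.004, 0.987, 0.163], [-0.0, 0.163, -0.987], [-1.0, 0.004, 0.001]]
wrist_force: [1.9, -2.8, 0.4]
opening: 0.992
```

```bash
python3 hold.py 5;python3 plan.py .4458 -.270 .034 .165 .041 .08 85
```

```text
14.77 [ 0.4466 -0.2701  0.0532] x [-0.0037  0.0063 -1.    ] [-0.693   0.1971  1.803   0.0027  1.1484 -0.858 ] sum 0.0069 qv [-0.001 -0.007 -0.004  0.    -0.012  0.   ] [ -0.  -64.7 -46.7   0.    0.1   0. ]
t 14.77 p [ 0.4466 -0.2701  0.0532] yaw 0.1639 tilt 0.0073 open 0.994 F [ 0.9 -0.2  1. ] err mm [ -0.8   0.1 -19.2] dyaw 0.001 N 1
[[0.096,-0.004,-0.001,-0.01,85.0]]
```

Request:
{"api": "carry_out", "payload": {
  "motion": [0.095, -0.004, 0, 0, 85]
}}

```text
time_s: 14.85
eef_pos: [0.4479, -0.2718, 0.0389]
tcp_rot: [[0.001, 0.987, 0.163], [0.002, 0.163, -0.987], [-1.0, 0.002, -0.002]]
wrist_force: [0.1, -1.1, 0.1]
opening: 0.995
```

```bash
python3 hold.py 5
```

```text
15.1 [ 0.4462 -0.2705  0.0357] x [-0.0027  0.0054 -1.    ] [-0.6941  0.218   1.8188  0.0027  1.1104 -0.8591] sum 0.0056 qv [ 0.     0.     0.004  0.001 -0.008  0.   ] [ -0.  -67.  -46.8   0.    0.1  -0. ]
```

Request:
{"api": "carry_out", "payload": {
  "motion": [0, 0, 0, 0, 5]
}}

```text
time_s: 15.18
eef_pos: [0.4465, -0.2707, 0.0368]
tcp_rot: [[-0.002, 0.987, 0.163], [0.005, 0.163, -0.987], [-1.0, -0.001, -0.005]]
wrist_force: [0.5, -0.4, 0.1]
opening: 0.88
```

```bash
python3 hold.py 10; python3 plan.py .4458 -.270 .034 .165 .041 .08 85
```

```text
15.68 [ 0.4463 -0.2705  0.0359] x [-0.0026  0.0054 -1.    ] [-0.6941  0.2178  1.8186  0.0028  1.1105 -0.8592] sum 0.0054 qv [ 0.001 -0.     0.    -0.001 -0.001  0.001] [ -0.3 -65.9 -46.3  -0.1  -0.2   0.1]
t 15.68 p [ 0.4463 -0.2705  0.0359] yaw 0.1639 tilt 0.0059 open 0.159 F [-0.9  0.8  3.9] err mm [-0.5  0.5 -1.9] dyaw 0.001 N 1
[[0.009,-0.002,-0.003,-0.01,85.0]]
```

The opening reads 13.6 mm, so the 14 mm block is gripped. Lift.

Request:
{"api": "carry_out", "payload": {
  "motion": [-0.15, 0, 0, 0, 5]
}}

```text
time_s: 15.77
eef_pos: [0.4443, -0.2691, 0.0617]
tcp_rot: [[-0.009, 0.987, 0.163], [0.01, 0.163, -0.987], [-1.0, -0.007, -0.012]]
wrist_force: [-0.5, 1.0, -3.9]
opening: 0.155
```

```bash
python3 hold.py 5; python3 plan.py .4458 -.270 .236 .165 .041 .08 85 1
```

```text
16.02 [ 0.4462 -0.2706  0.0655] x [-0.0028  0.0055 -1.    ] [-0.6942  0.1816  1.793   0.0026  1.1727 -0.8591] sum 0.0057 qv [-0.001  0.009  0.008 -0.001 -0.001  0.001] [  0.  -69.4 -51.9   0.1  -0.    0. ]
t 16.02 p [ 0.4462 -0.2706  0.0655] yaw 0.1639 tilt 0.0062 open 0.149 F [ 0.1 -0.7 -3.4] err mm [ -0.4   0.6 170.5] dyaw 0.001 N 5
[[-0.171,-0.0,-0.001,-0.0,85.0]]
```

Request:
{"api": "carry_out", "payload": {
  "motion": [-0.2, 0, 0, 0, 5]
}}

```text
time_s: 16.1
eef_pos: [0.4435, -0.2686, 0.099]
tcp_rot: [[-0.012, 0.987, 0.163], [0.013, 0.163, -0.987], [-1.0, -0.009, -0.014]]
wrist_force: [0.0, -0.5, -4.5]
opening: 0.153
```

```bash
python3 hold.py 4
```

```text
16.3 [ 0.4464 -0.2708  0.1053] x [-0.0025  0.0052 -1.    ] [-0.6943  0.1391  1.7526  0.0025  1.2551 -0.8591] sum 0.0052 qv [-0.002  0.021  0.026  0.    -0.008 -0.   ] [  0.  -69.1 -55.7   0.1   0.2   0. ]
```

Request:
{"api": "carry_out", "payload": {
  "motion": [-0.2, 0, 0, 0, 5]
}}

```text
time_s: 16.38
eef_pos: [0.4438, -0.2689, 0.1383]
tcp_rot: [[-0.012, 0.987, 0.163], [0.013, 0.163, -0.987], [-1.0, -0.009, -0.014]]
wrist_force: [-0.4, -0.0, -4.7]
opening: 0.159
```

```bash
python3 hold.py 4
python3 - <<'E'
from w import *
p,d,C=wrist("w5"); X,Y,Z=C[...,0],C[...,1],C[...,2]
o=env.observe(); print("open",o["opening"],"F",np.round(o["wrist_force"],2),"M",np.round(o["moment"],2))
E
```

```text
16.58 [ 0.4464 -0.271   0.1447] x [-0.0026  0.0052 -1.    ] [-0.6945  0.1042  1.7064  0.0024  1.3363 -0.859 ] sum 0.0054 qv [-0.001  0.018  0.027 -0.    -0.005  0.   ] [  0.1 -67.8 -57.9   0.1   0.2   0. ]
open 0.15249282202485195 F [-0.1  -0.36 -2.31] M [-0.05  0.13 -0.02]
```

View pics/w5.png

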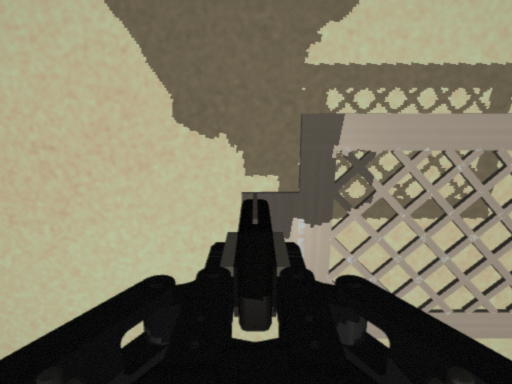

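Stencil held and lifted; the plate is at (420,230) in the wrist image and is square to the gripper. Raise it further, then swing on an arc of about constant radius over the caddy.

Request:
{"api": "carry_out", "payload": {
  "motion": [-0.2, 0, 0, 0, 5]
}}

```text
time_s: 16.72
eef_pos: [0.4438, -0.269, 0.1765]
tcp_rot: [[-0.013, 0.987, 0.163], [0.014, 0.163, -0.986], [-1.0, -0.011, -0.016]]
wrist_force: [0.1, -0.2, -4.0]
opening: 0.155
```

```bash
python3 hold.py 3
```

```text
16.87 [ 0.4466 -0.2713  0.1845] x [-0.0025  0.0051 -1.    ] [-0.6947  0.0761  1.6533  0.0024  1.4174 -0.859 ] sum 0.0052 qv [-0.     0.021  0.049 -0.001 -0.029  0.001] [  0.1 -66.6 -59.7   0.1   0.9  -0. ]
```

Request:
{"api": "carry_out", "payload": {
  "motion": [-0.2, 0, 0, 0, 5]
}}

```text
time_s: 16.95
eef_pos: [0.4446, -0.2698, 0.2171]
tcp_rot: [[-0.012, 0.987, 0.163], [0.013, 0.163, -0.987], [-1.0, -0.009, -0.015]]
wrist_force: [1.4, -0.2, -3.9]
opening: 0.153
```

```bash
python3 hold.py 4
cat > arc.py <<'E'
import sys
from h import *
tx,ty,tz,tyaw,s=map(float,sys.argv[1:6])
o=env.observe(); p=np.array(o["eef_pos"]); R=np.array(o["tcp_rot"]); y=np.arctan2(R[1,1],R[0,1])
f0,f1=np.arctan2(p[1],p[0]),np.arctan2(ty,tx); r0,r1=np.hypot(*p[:2]),np.hypot(tx,ty)
N=int(np.ceil(max(abs(f1-f0)*r0/s,abs(tyaw-y)/.08,1))); print("N",N,p.round(4),round(y,4),round(o["time_s"],2))
pt=lambda k:np.array([(r0+(r1-r0)*k/N)*np.cos(f0+(f1-f0)*k/N),(r0+(r1-r0)*k/N)*np.sin(f0+(f1-f0)*k/N)])
for k in range(N):
    a=y+(tyaw-y)*k/N; d=pt(k+1)-pt(k)
    print((p[2]-tz)/N/.2 and round((p[2]-tz)/N/.2,3),*(np.array([d@[np.cos(a),np.sin(a)],d@[np.sin(a),-np.cos(a)]])/.2).round(3),round(-(tyaw-y)/N/.08,2),sep=",")
E
python3 arc.py .4433 .2563 .225 .008 .0235
```

```text
17.15 [ 0.4467 -0.2715  0.2236] x [-0.0029  0.0054 -1.    ] [-0.6949  0.0553  1.5953  0.0023  1.4967 -0.859 ] sum 0.0057 qv [ 0.001  0.012  0.03  -0.    -0.004 -0.001] [  0.1 -66.  -61.    0.1   0.2   0. ]
N 24 [ 0.4467 -0.2715  0.2236] 0.1639 17.15
-0.0,0.072,-0.091,0.08
-0.0,0.067,-0.095,0.08
-0.0,0.062,-0.098,0.08
-0.0,0.057,-0.101,0.08
-0.0,0.052,-0.104,0.08
-0.0,0.047,-0.106,0.08
-0.0,0.041,-0.108,0.08
-0.0,0.035,-0.11,0.08
-0.0,0.03,-0.112,0.08
-0.0,0.024,-0.113,0.08
-0.0,0.018,-0.114,0.08
-0.0,0.012,-0.115,0.08
-0.0,0.006,-0.115,0.08
-0.0,0.0,-0.115,0.08
-0.0,-0.005,-0.115,0.08
-0.0,-0.011,-0.114,0.08
-0.0,-0.017,-0.114,0.08
-0.0,-0.023,-0.113,0.08
-0.0,-0.029,-0.111,0.08
-0.0,-0.034,-0.109,0.08
-0.0,-0.04,-0.107,0.08
-0.0,-0.045,-0.105,0.08
-0.0,-0.05,-0.103,0.08
-0.0,-0.055,-0.1,0.08
```

Request:
{"api": "carry_out", "payload": {
  "motion": [0, 0.04, -0.05, 0.04, 5, 0, 0.07, -0.09, 0.08, 5, 0, 0.065, -0.095, 0.08, 5, 0, 0.06, -0.1, 0.08, 5, 0, 0.055, -0.1, 0.08, 5, 0, 0.05, -0.105, 0.08, 5, 0, 0.045, -0.105, 0.08, 5, 0, 0.02, -0.055, 0.04, 5]
}}

```text
time_s: 17.82
eef_pos: [0.5043, -0.1152, 0.2063]
tcp_rot: [[-0.023, 0.994, 0.111], [0.016, 0.111, -0.994], [-1.0, -0.021, -0.019]]
wrist_force: [-0.1, -0.4, -2.6]
opening: 0.153
```

```bash
python3 hold.py 3; python3 arc.py .4433 .2563 .225 .008 .0235
```

```text
17.97 [ 0.5041 -0.1167  0.2068] x [-0.0231  0.0153 -0.9996] [-0.3799  0.0658  1.6187  0.0057  1.4842 -0.4929] sum 0.0272 qv [-0.031 -0.006 -0.014 -0.007  0.006 -0.016] [  2.6 -63.3 -56.5   0.4   0.1   0.5]
N 17 [ 0.5041 -0.1167  0.2068] 0.1127 17.97
-0.005,0.034,-0.109,0.08
-0.005,0.029,-0.111,0.08
-0.005,0.023,-0.112,0.08
-0.005,0.017,-0.113,0.08
-0.005,0.012,-0.113,0.08
-0.005,0.006,-0.114,0.08
-0.005,0.0,-0.114,0.08
-0.005,-0.006,-0.114,0.08
-0.005,-0.011,-0.113,0.08
-0.005,-0.017,-0.112,0.08
-0.005,-0.023,-0.111,0.08
-0.005,-0.028,-0.11,0.08
-0.005,-0.034,-0.108,0.08
-0.005,-0.039,-0.107,0.08
-0.005,-0.044,-0.104,0.08
-0.005,-0.049,-0.102,0.08
-0.005,-0.054,-0.099,0.08
```

Sag under payload lowered z by 17 mm and tilted the tool to 0.027 over 8 continuous rows. I'll raise it, correct the tilt with mirrored kicks, and then go on in held single rows.

Request:
{"api": "carry_out", "payload": {
  "motion": [-0.2, 0, 0, 0, 5]
}}

```text
time_s: 18.05
eef_pos: [0.5026, -0.1168, 0.2397]
tcp_rot: [[-0.034, 0.993, 0.112], [0.019, 0.113, -0.993], [-0.999, -0.032, -0.023]]
wrist_force: [0.0, 0.2, -3.9]
opening: 0.153
```

```bash
python3 hold.py 3
```

```text
18.2 [ 0.5055 -0.1184  0.2481] x [-0.0206  0.0141 -0.9997] [-0.3818  0.0492  1.5523  0.0054  1.5645 -0.4937] sum 0.0244 qv [-0.001  0.019  0.053  0.    -0.029  0.003] [  0.7 -65.  -61.2   0.2   1.    0. ]
```

Request:
{"api": "carry_out", "payload": {
  "motion": [-0.2, 0, 0, 0, 5]
}}

```text
time_s: 18.28
eef_pos: [0.5042, -0.1189, 0.2811]
tcp_rot: [[-0.031, 0.993, 0.111], [0.018, 0.111, -0.994], [-0.999, -0.029, -0.021]]
wrist_force: [-0.1, -0.3, -3.4]
opening: 0.155
```

```bash
python3 hold.py 3
```

```text
18.43 [ 0.5067 -0.12    0.2894] x [-0.0178  0.0128 -0.9998] [-0.3836  0.0394  1.4799  0.0052  1.6436 -0.4943] sum 0.0213 qv [ 0.002  0.02   0.061  0.    -0.028  0.003] [  0.3 -65.1 -62.5   0.1   1.    0. ]
```

Request:
{"api": "carry_out", "payload": {
  "motion": [0.2, 0, 0, 0, 5, 0, 0, 0, 0, 5]
}}

```text
time_s: 18.6
eef_pos: [0.5055, -0.1206, 0.2468]
tcp_rot: [[-0.018, 0.994, 0.109], [0.013, 0.11, -0.994], [-1.0, -0.017, -0.015]]
wrist_force: [-0.5, 0.9, -4.5]
opening: 0.158
```

```bash
python3 hold.py 3
```

```text
18.75 [ 0.5079 -0.1213  0.2549] x [-0.0092  0.0092 -0.9999] [-0.385   0.0455  1.5424  0.0051  1.5657 -0.4951] sum 0.012 qv [ 0.004 -0.009 -0.024 -0.001  0.001  0.003] [ -0.2 -59.7 -54.7   0.1  -0.2  -0. ]
```

```bash
python3 arc.py .4433 .2563 .25 .008 .0395
```

```text
N 11 [ 0.5079 -0.1213  0.2549] 0.1101 18.75
0.002,0.05,-0.173,0.12
0.002,0.037,-0.176,0.12
0.002,0.023,-0.178,0.12
0.002,0.009,-0.179,0.12
0.002,-0.005,-0.179,0.12
0.002,-0.019,-0.177,0.12
0.002,-0.033,-0.175,0.12
0.002,-0.046,-0.172,0.12
0.002,-0.059,-0.167,0.12
0.002,-0.072,-0.162,0.12
0.002,-0.085,-0.155,0.12
```

Request:
{"api": "carry_out", "payload": {
  "motion": [0, 0.05, -0.175, 0.12, 5]
}}

```text
time_s: 18.83
eef_pos: [0.5141, -0.0891, 0.2562]
tcp_rot: [[-0.009, 0.995, 0.096], [0.007, 0.096, -0.995], [-1.0, -0.008, -0.008]]
wrist_force: [0.1, 1.0, -1.3]
opening: 0.152
```

```bash
python3 hold.py 2
```

```text
18.93 [ 0.5148 -0.083   0.2569] x [-0.0073  0.0099 -0.9999] [-0.3119  0.0417  1.5424  0.0072  1.5675 -0.4135] sum 0.0099 qv [-0.04   0.004 -0.001 -0.026 -0.004 -0.08 ] [  2.1 -61.1 -57.2   0.4  -0.1   2. ]
```

Request:
{"api": "carry_out", "payload": {
  "motion": [0, 0.035, -0.175, 0.12, 5]
}}

```text
time_s: 19.02
eef_pos: [0.5185, -0.0504, 0.2582]
tcp_rot: [[-0.006, 0.996, 0.089], [0.008, 0.089, -0.996], [-1.0, -0.006, -0.008]]
wrist_force: [0.6, 1.2, -1.6]
opening: 0.152
```

```bash
python3 hold.py 2
```

```text
19.12 [ 0.5188 -0.0446  0.259 ] x [-0.005   0.0107 -0.9999] [-0.2391  0.0378  1.5422  0.0092  1.569  -0.3333] sum 0.0074 qv [-0.051  0.005  0.003 -0.028 -0.007 -0.084] [  3.1 -60.9 -57.3   0.5  -0.1   2.1]
```

Request:
{"api": "carry_out", "payload": {
  "motion": [0, 0.025, -0.18, 0.12, 5]
}}

```text
time_s: 19.2
eef_pos: [0.5208, -0.0112, 0.2602]
tcp_rot: [[-0.004, 0.997, 0.082], [0.009, 0.082, -0.997], [-1.0, -0.004, -0.009]]
wrist_force: [1.0, 0.8, -2.4]
opening: 0.152
```

```bash
python3 hold.py 2
```

```text
19.3 [ 0.5208 -0.0053  0.261 ] x [-0.0031  0.0117 -0.9999] [-0.1647  0.0357  1.5405  0.011   1.5705 -0.2518] sum 0.005 qv [-0.059  0.005  0.002 -0.029 -0.005 -0.085] [  3.5 -60.8 -57.5   0.5  -0.1   2.1]
```

Request:
{"api": "carry_out", "payload": {
  "motion": [0, 0.01, -0.18, 0.12, 5]
}}

```text
time_s: 19.38
eef_pos: [0.5203, 0.0277, 0.2621]
tcp_rot: [[-0.002, 0.997, 0.075], [0.01, 0.075, -0.997], [-1.0, -0.002, -0.01]]
wrist_force: [1.8, 1.6, -1.9]
opening: 0.153
```

```bash
python3 hold.py 2; python3 arc.py .4433 .2563 .25 .008 .0395
```

```text
19.48 [0.5198 0.0334 0.2628] x [-0.0015  0.0128 -0.9999] [-0.0912  0.0336  1.539   0.0126  1.5717 -0.1713] sum 0.0027 qv [-0.056  0.006  0.005 -0.026 -0.006 -0.084] [  3.6 -60.7 -57.6   0.5  -0.1   2.1]
N 7 [0.5198 0.0334 0.2628] 0.08 19.48
0.009,-0.009,-0.171,0.13
0.009,-0.022,-0.169,0.13
0.009,-0.035,-0.167,0.13
0.009,-0.047,-0.163,0.13
0.009,-0.059,-0.159,0.13
0.009,-0.071,-0.153,0.13
0.009,-0.082,-0.147,0.13
```

Excellent: the stencil has crossed at a height of about 0.225 with tilt around 0.013. Continue.

Request:
{"api": "carry_out", "payload": {
  "motion": [0, -0.01, -0.17, 0.13, 5]
}}

```text
time_s: 19.57
eef_pos: [0.5159, 0.0642, 0.2638]
tcp_rot: [[-0.001, 0.998, 0.068], [0.011, 0.068, -0.998], [-1.0, -0.0, -0.011]]
wrist_force: [0.5, 1.4, -2.3]
opening: 0.154
```

```bash
python3 hold.py 2
```

```text
19.67 [0.5149 0.0695 0.2646] x [-1.000e-04  1.390e-02 -9.999e-01] [-0.0225  0.0288  1.5403  0.0139  1.5729 -0.0944] sum 0.0004 qv [-0.053  0.007  0.    -0.025 -0.006 -0.078] [  3.4 -60.4 -57.6   0.5  -0.1   2. ]
```

Request:
{"api": "carry_out", "payload": {
  "motion": [0, -0.02, -0.17, 0.13, 5]
}}

```text
time_s: 19.75
eef_pos: [0.5095, 0.1, 0.2655]
tcp_rot: [[0.001, 0.998, 0.06], [0.012, 0.06, -0.998], [-1.0, 0.001, -0.012]]
wrist_force: [0.7, 0.3, -2.5]
opening: 0.154
```

```bash
python3 hold.py 2
```

```text
19.85 [0.5083 0.1052 0.2662] x [ 0.001   0.015  -0.9999] [ 0.0467  0.0256  1.5404  0.015   1.5738 -0.0169] sum -0.0017 qv [-0.053  0.006  0.002 -0.026 -0.004 -0.081] [  3.3 -60.2 -57.7   0.5  -0.2   2. ]
```

Request:
{"api": "carry_out", "payload": {
  "motion": [0, -0.035, -0.165, 0.13, 5]
}}

```text
time_s: 19.93
eef_pos: [0.5004, 0.1347, 0.267]
tcp_rot: [[0.002, 0.999, 0.051], [0.013, 0.051, -0.999], [-1.0, 0.003, -0.013]]
wrist_force: [-0.1, 1.3, -2.5]
opening: 0.154
```

```bash
python3 hold.py 2
```

```text
20.03 [0.4987 0.1396 0.2676] x [ 0.0019  0.0162 -0.9999] [0.1147 0.0215 1.5417 0.0158 1.5746 0.0594] sum -0.0037 qv [-0.05   0.003  0.    -0.026 -0.005 -0.079] [  3.3 -59.8 -57.7   0.5  -0.2   2. ]
```

Request:
{"api": "carry_out", "payload": {
  "motion": [0, -0.045, -0.165, 0.13, 5]
}}

```text
time_s: 20.12
eef_pos: [0.4893, 0.169, 0.2684]
tcp_rot: [[0.003, 0.999, 0.043], [0.014, 0.043, -0.999], [-1.0, 0.003, -0.014]]
wrist_force: [1.0, 2.1, -1.5]
opening: 0.152
```

```bash
python3 hold.py 2; python3 arc.py .4433 .2563 .24 .008 .0395
```

```text
20.22 [0.4873 0.1739 0.269 ] x [ 0.0026  0.0174 -0.9998] [0.1839 0.0188 1.5417 0.0167 1.5754 0.137 ] sum -0.0058 qv [-0.05   0.006  0.    -0.026 -0.007 -0.081] [  3.3 -59.6 -57.8   0.4  -0.2   2.1]
N 3 [0.4873 0.1739 0.269 ] 0.047 20.22
0.048,-0.059,-0.145,0.16
0.048,-0.069,-0.14,0.16
0.048,-0.079,-0.134,0.16
```

Request:
{"api": "carry_out", "payload": {
  "motion": [0, -0.06, -0.145, 0.16, 5]
}}

```text
time_s: 20.3
eef_pos: [0.4755, 0.1996, 0.2697]
tcp_rot: [[0.003, 0.999, 0.033], [0.016, 0.033, -0.999], [-1.0, 0.004, -0.016]]
wrist_force: [0.4, 1.6, -2.4]
opening: 0.152
```

```bash
python3 hold.py 2
```

```text
20.4 [0.4733 0.2038 0.2704] x [ 0.0032  0.0186 -0.9998] [0.2467 0.0127 1.5452 0.0173 1.576  0.2108] sum -0.0076 qv [-0.046  0.007 -0.002 -0.023 -0.006 -0.077] [  3.1 -59.2 -57.7   0.4  -0.2   2. ]
```

Request:
{"api": "carry_out", "payload": {
  "motion": [0.05, -0.07, -0.14, 0.16, 5]
}}

```text
time_s: 20.48
eef_pos: [0.4606, 0.229, 0.2624]
tcp_rot: [[0.006, 1.0, 0.022], [0.018, 0.022, -1.0], [-1.0, 0.007, -0.018]]
wrist_force: [1.1, 1.5, -2.2]
opening: 0.154
```

```bash
python3 hold.py 2
```

```text
20.58 [0.4573 0.2327 0.2603] x [ 0.002   0.0192 -0.9998] [0.3099 0.0107 1.5672 0.0177 1.5559 0.2847] sum -0.0078 qv [-0.045  0.002 -0.023 -0.023  0.016 -0.074] [  3.1 -60.4 -58.4   0.4  -0.7   2. ]
```

Request:
{"api": "carry_out", "payload": {
  "motion": [0.05, -0.08, -0.135, 0.16, 5]
}}

```text
time_s: 20.67
eef_pos: [0.443, 0.2571, 0.2522]
tcp_rot: [[0.005, 1.0, 0.011], [0.019, 0.011, -1.0], [-1.0, 0.005, -0.019]]
wrist_force: [0.3, 0.9, -1.9]
opening: 0.152
```

```bash
cat > look.py <<'E'
import sys
from m import *
o=env.observe(); p0=np.array(o["eef_pos"]); z0=p0[2]-.034; tag=sys.argv[1]
for n in ("top","side"):
    p,d=env.snapshot(n); cv2.imwrite(f"pics/{tag}{n}.png",p); np.savez(f"pics/{tag}{n}.npz",p=p,d=d)
    C=cloud(n,d); X,Y,Z=C[...,0],C[...,1],C[...,2]; gx=p0[0]+.017
    b=(d>0)&(X>gx)&(X<gx+.23)&(abs(Y-p0[1])<.12)&(abs(Z-z0)<(.012 if z0>.12 else .006))
    # plate only: drop rim noise
    P=C[b]; rect(P,tag+n+" plate")
    A=np.c_[P[:,:2],np.ones(len(P))]; co=np.linalg.lstsq(A,P[:,2],rcond=None)[0]
    print("  slopes",co[:2].round(3),"z at plate centre",np.median(P[:,2]).round(4))
exec(open("s.py").read())
E
python3 hold.py 4; python3 look.py h1
```

```text
20.87 [0.4409 0.2591 0.2511] x [ 0.0022  0.019  -0.9998] [0.3704 0.0095 1.5871 0.0169 1.5361 0.3562] sum -0.0089 qv [-0.021  0.    -0.011 -0.002  0.001 -0.002] [  2.1 -58.7 -57.    0.3  -0.2   0.3]
h1top plate c [0.5588 0.2604] size [0.19  0.131] yaw 0.017 z [0.215 0.218 0.221] 1225
  slopes [0.001 0.013] z at plate centre 0.2179
h1side plate c [0.5567 0.2625] size [0.198 0.141] yaw 0.007 z [0.216 0.221 0.225] 996
  slopes [0.001 0.007] z at plate centre 0.2207
20.97 [0.4413 0.2587 0.2512] x [ 0.0026  0.0192 -0.9998] [0.3693 0.0095 1.5867 0.017  1.536  0.3567] sum -0.0094 qv [-0.004 -0.002  0.     0.001 -0.001  0.009] [  1.  -59.  -57.8   0.1  -0.2  -0. ]
```

View pics/h1top.png

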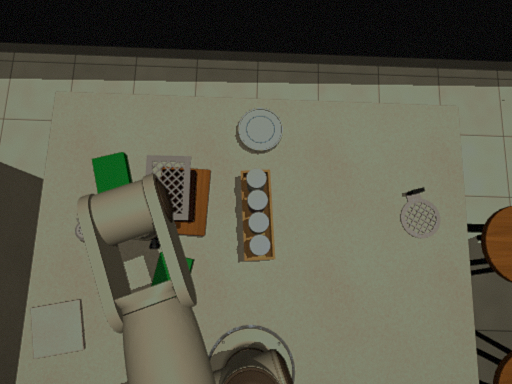

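Top view: the plate hovers at (172,185) over the cake and board, with the bystanders in their places. Against the same cameras the plate centre is (0.559, 0.260) and the cake (0.561, 0.257), so shift +2.5 / -3 mm and descend about 119 mm in held steps.

Request:
{"api": "carry_out", "payload": {
  "motion": [0.2, 0.012, 0.014, 0, 5]
}}

```text
time_s: 21.05
eef_pos: [0.4467, 0.257, 0.2175]
tcp_rot: [[0.013, 1.0, 0.012], [0.023, 0.012, -1.0], [-1.0, 0.013, -0.023]]
wrist_force: [2.2, 0.3, -0.6]
opening: 0.156
```

```bash
python3 hold.py 4
```

```text
21.25 [0.444  0.256  0.2116] x [ 0.0013  0.0187 -0.9998] [0.3625 0.0298 1.6463 0.0171 1.4577 0.3495] sum -0.0078 qv [ 0.01  -0.016 -0.035  0.001  0.006  0.006] [ -0.4 -56.6 -53.    0.   -0.6  -0.1]
```

Request:
{"api": "carry_out", "payload": {
  "motion": [0.2, 0, 0, 0, 5]
}}

```text
time_s: 21.33
eef_pos: [0.4474, 0.2577, 0.1791]
tcp_rot: [[0.012, 1.0, 0.011], [0.023, 0.011, -1.0], [-1.0, 0.012, -0.023]]
wrist_force: [2.5, 1.1, -0.0]
opening: 0.151
```

```bash
python3 hold.py 4; python3 look.py h2; python3 plan.py .4438 .256 .132 .008 .041 .08 5
```

```text
21.53 [0.4444 0.2567 0.1733] x [ 0.0015  0.0187 -0.9998] [0.3636 0.0544 1.6998 0.0172 1.3794 0.3493] sum -0.008 qv [ 0.001 -0.017 -0.027  0.001 -0.001  0.   ] [ -0.2 -57.5 -51.9   0.1  -0.5  -0. ]
h2top plate c [0.562  0.2577] size [0.19  0.131] yaw 0.014 z [0.137 0.14  0.144] 1044
  slopes [0.001 0.013] z at plate centre 0.1403
h2side plate c [0.5599 0.2587] size [0.197 0.141] yaw 0.021 z [0.139 0.144 0.148] 936
  slopes [0.003 0.009] z at plate centre 0.1437
21.63 [0.4448 0.257  0.1741] x [ 0.0037  0.0195 -0.9998] [0.3638 0.0536 1.699  0.0172 1.3786 0.3493] sum -0.0103 qv [ 0.003 -0.002  0.007 -0.001 -0.011  0.001] [ -0.1 -59.6 -54.7   0.1  -0.1  -0. ]
t 21.63 p [0.4448 0.257  0.1741] yaw 0.0112 tilt 0.0199 open 0.152 F [ 0.3 -0.1 -1.6] err mm [ -1.   -1.  -42.1] dyaw -0.003 N 2
[[0.105,-0.003,0.003,0.02,5.0,
0.105,-0.003,0.003,0.02,5.0]]
```

Request:
{"api": "carry_out", "payload": {
  "motion": [0.15, 0, 0.004, 0, 5]
}}

```text
time_s: 21.72
eef_pos: [0.4477, 0.258, 0.1503]
tcp_rot: [[0.013, 1.0, 0.012], [0.023, 0.011, -1.0], [-1.0, 0.013, -0.023]]
wrist_force: [1.5, 0.8, -0.1]
opening: 0.157
```

```bash
python3 hold.py 5; python3 plan.py .4447 .256 .132 .010 .041 .08 5
```

```text
21.97 [0.4454 0.257  0.1458] x [ 0.0048  0.02   -0.9998] [0.3633 0.0751 1.7359 0.0175 1.319  0.3478] sum -0.0116 qv [ 0.001 -0.003 -0.004 -0.    -0.011 -0.001] [ -0.  -60.4 -53.2   0.1  -0.2  -0. ]
t 21.97 p [0.4454 0.257  0.1458] yaw 0.0113 tilt 0.0206 open 0.155 F [ 1.6 -0.9 -2. ] err mm [ -0.7  -1.  -13.8] dyaw -0.001 N 1
[[0.069,-0.004,0.005,0.02,5.0]]
```

Request:
{"api": "carry_out", "payload": {
  "motion": [0.068, -0.005, 0.006, 0, 5]
}}

```text
time_s: 22.05
eef_pos: [0.446, 0.2567, 0.1356]
tcp_rot: [[0.009, 1.0, 0.012], [0.022, 0.011, -1.0], [-1.0, 0.01, -0.022]]
wrist_force: [0.9, -0.4, -2.1]
opening: 0.152
```

```bash
python3 hold.py 6; python3 look.py h3
python3 - <<'E'
import cv2,numpy as np
a=cv2.imread("pics/h3side.png")[100:190,180:300]; b=cv2.imread("pics/h3top.png")[140:250,130:230]
cv2.imwrite("pics/h3crop.png",np.hstack([cv2.resize(a,(440,330),interpolation=2),cv2.resize(b,(300,330),interpolation=2)]))
E
```

```text
22.35 [0.4448 0.2563 0.1332] x [ 0.0058  0.0204 -0.9998] [0.3623 0.0833 1.7541 0.0177 1.2916 0.3461] sum -0.0126 qv [ 0.001  0.002  0.005  0.001 -0.006  0.   ] [ -0.  -61.8 -53.9   0.1  -0.2  -0. ]
h3top plate c [0.5629 0.2572] size [0.19  0.131] yaw 0.012 z [0.097 0.101 0.104] 968
  slopes [0.003 0.011] z at plate centre 0.1006
h3side plate c [0.5614 0.2596] size [0.197 0.138] yaw 0.032 z [0.097 0.102 0.105] 705
  slopes [0.    0.003] z at plate centre 0.1019
22.45 [0.4447 0.2562 0.1329] x [ 0.0056  0.0203 -0.9998] [0.3623 0.0836 1.7545 0.0177 1.2911 0.3462] sum -0.0124 qv [ 0.001  0.001  0.004  0.001 -0.003 -0.002] [ -0.  -62.2 -54.2   0.1  -0.2  -0. ]
```

View pics/h3crop.png

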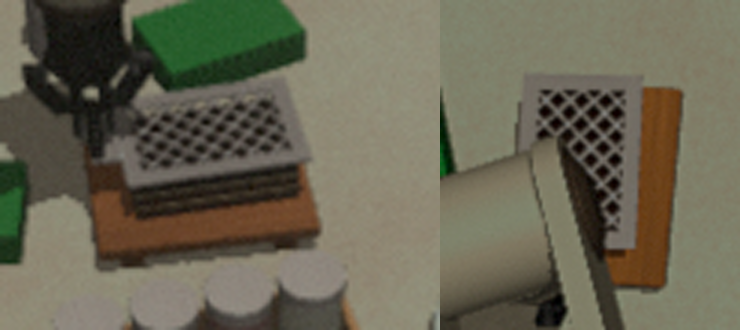

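The crop shows the plate just above the glaze with an even gap, square with the cake and overlapping it evenly. Estimated offsets are about 1–2 mm, the gap about 12 mm and the tilt 0.02. The arm has settled, so I hand it in.

```bash
python3 -c "
from h import *
print(env.job_done()); exec(open('s.py').read())"
```

```text
the job is handed in; nothing more can be done
None
the job is handed in; nothing more can be done
```

I picked the stencil up by its grip, carried it over the jars and left it hovering, still gripped, over the brown cake. I handed it in at about 22.5 s of the 43 s; no verdict was reported.

- **Grip:** the fingers closed to about 13 mm on the 14 mm block.
- **Crossing:** the plate's underside was about 0.22 m up as it passed over the lids at 0.144 m.
- **Height and tilt:** the last check put the underside about 12 mm above the glaze, with the tool tilted 0.02 rad and all joints practically still.
- **Position:** the plate's centre was about 1 mm (at most 2 mm) from the cake's centre along and across.
- **Squareness:** the plate's angle to the cake was within about 0.005 rad by the top camera. The side camera, whose view of the plate is coarser, read about 0.025 rad. Both are under the 0.07 limit.

- **Tilt on the way:** the tool drifted to 0.05 rad of tilt before the grasp. With the stencil in hand it drifted to 0.027 rad and sank 17 mm. I corrected both, the second before the stencil crossed the jars, and finished in single short moves, letting the arm settle after each.
- **What I did not measure:** I did not re-measure whether the cake, board or bystanders had shifted. The later pictures I viewed show nothing out of place, but the dredger was mostly hidden behind the arm.

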